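Unload a tested sensor from the guarded test nest

ROBOT

A 6-joint arm with a two-finger parallel gripper is mounted at the origin on a cart in front of the work surface, level with it; the furniture and walls round the work are solid. World frame = base frame: x ahead of the robot, y to its left, z up, the work surface at z = 0. Lengths are in mm, angles in rad, forces in N, time in s.
With the tool pointing down it reaches from about 300 to 775 mm from the base axis. Payload 14.6 kg.
Tool frame: the origin (TCP) lies midway between the tips of the shut fingers; the grasp point (between the pads) lies 19 mm behind it; z points along the fingers, y is the line along which they close (so a half turn about z gives the same grasp; the last joint's range is limited). The gripper opens to 94 mm and grips with 3 to 60 N. Pads are 16 mm wide; open, the fingers measure 119 mm over their backs; the gripper's body (75 mm by 177 mm) begins 78 mm behind the grasp point.
Start: joints at [1.111, 0.3, 1.521, -0, 1.321, -0.067], TCP at [210.524, 508.103, 205.446] pointing down, gripper open.
Joint ranges: [-3.03, 3.03], [-0.79, 2.21], [0.23, 2.52], [-1.04, 4.18], [0, 3.07], [-2.55, 2.55]. Speed limits (rad/s): [2.22, 2.22, 2.57, 3.14, 3.14, 3.14].

INTERFACE

Orientations are given as a 3x3 rotation matrix whose columns are the frame's x, y, z axes.
In Python, from rig import sensors, viewer, hand_in gives the robot as it stands.
- The arm moves only by the shell command python3 -m jog 'ROWS' [OPENING] [FORCE]. ROWS is JSON, a list of rows, each a list of 2 entries, a list of its own where there are three numbers: the shift along the world's x, y, z in mm, then the turn, a rotation vector about the world's x, y, z in degrees. A call has 1 to 5 rows; each row shifts and turns the commanded pose from where the row before left it; what a row does not reach is not made up. A row lasts 1/12 s, in which the tool goes at most 41.7 mm and 7.16 degrees, less where a joint would pass 70% of its speed; a pose out of reach is approached as far as the arm can. A call is refused whole if a number of a shift passes 41.7 or a number of a turn 7.16, either way. A call with a gripper value outside its range is refused whole. OPENING is the finger opening in mm, from 0 to 94, set as the call begins (- or left out, the last holds). The fingers move at their own pace and stop on an object; FORCE is the grip in N (left out, the last holds). Time passes only in rows, so rows that do not move let the fingers close. It gives the time, the measured TCP pose, the force, the opening and the grip force at its end, in the units of the state.
- sensors.state(): the state, without advancing time (a new reading comes with each control period).
- viewer.snapshot(name): name is "scene" or "top" or "wrist"; returns the picture (420x560x3 uint8, red, green, blue); there is no depth.
- viewer.camera_params(name): a dict with "intrinsics" (3x3 intrinsics, pixels), "extrinsics" (4x4, takes a point from camera to world coordinates). Camera axes: x right, y up, looking along -z (the intrinsics and any distortion apply to the point x, -y, -z); pixel columns grow to the right and rows downward; lengths in mm; the calibration is good to about 2 mm. A picture is of the moment at which its call begins: read the wrist's pose just before it. camera_params takes no time and is no camera call; for the wrist camera it gives the pose at the moment of the call.
- hand_in(): hands the job in; it is judged then, once.
The state is a dict: "time_s": time; "qpos": joint angles; "joint_vel": joint speeds; "tau": joint torques, N m; "ee_pos": TCP position; "tcp_rot": TCP orientation; "contact_force": force on the tool from outside, world axes, zero at the start; "wrist_torque": the same for the moment, N m; "opening": finger opening in mm; "gripper_force": force on a finger pad.
Only numpy, scipy, OpenCV 4.12 (cv2) and the standard library are available. Lean on these libraries where they do the work, as an engineer would, in place of code of your own. Each camera call takes 0.05 s, during which the arm holds its last target. There are 200 camera calls.

TASK

The blue-collared sensor on the sloping test stand has passed its test. Pull the red index plunger, slide the amber see-through guard fully open, work the sensor out of its tight nest with small wiggles so that the stand is not dragged along the bench or tipped, and stand the sensor upright on the middle of the foam in the black pot. Then slide the guard fully shut until its plunger snaps home, and leave everything else on the bench as it is.

Things in the scene. Friction and masses are not known exactly. Their poses are not given: they have to be found in the camera images.
- test_stand: loose bench stand of about 2.6 kg on rubber feet, 120 x 170 x 100 mm, blue sides. Origin: middle of its underside; z up, front faces its -x. Its dark deck rises 30 deg from front to back: outward normal n = (-0.5, 0, 0.866), uphill (0.866, 0, 0.5). Rails stand 10 mm out of the deck along the front and back edges. A pull of about 17 N along n lifts its front edge.
- nest_mouth (a point): middle of the round nest cutout in the deck, at deck level, at (0, -47.5, 66) mm of the stand, in a 3 mm high rim 41 mm across. The sensor sits 24 mm deep along n, with 0.7 mm play, gripped on its lower and upper side by two spring pads: a straight pull takes about 13 to 20 N, far less while the sensor is also twisted or rocked a few degrees. It lifts out along n.
- guard (a joint): amber see-through inverted-U guard over the sensor, m: 0 shut over the nest, 0.095 fully open. It slides along the stand's +y (to the left seen from the front), against 1 to 2 N of friction. 64 mm long (y), 62 mm wide, 51 mm out of the deck; ends open. Its front flange carries the plunger, so it is moved by the plunger knob. Open, its near wall is 63 mm from the nest's middle.
- plunger (a joint): spring index plunger on the guard's front flange, m: 0 home, pin in a hole of the deck, 0.010 fully drawn. Drawn along n against 3 N rising to 8 N; the pin leaves its hole at 0.006, so draw it 7 to 9 mm and hold it so while sliding the guard. There is a hole at both ends of the travel; let go there and it snaps in and locks the guard.
- plunger_knob (a point): grasp point in the red round plunger knob, on its axis; knob 21 mm across and 22 mm long, reaching 11 mm beyond and 11 mm below this point along n. The flange below lies 21 mm under this point. The point moves with guard and plunger; its z axis is n, its y axis the sliding direction (stand +y). The guard's wall is 25 mm uphill of it.
- sensor_grip (a point): point on the sensor's axis in its ribbed blue collar, 42 mm above its foot; z axis along the sensor, foot to top. Collar 26 mm across, from 32 to 51 mm above the foot; 14 mm brass socket above it to 60 mm. Seated, this point is 18 mm out of the deck and the collar's lower edge 8 mm.
- sensor_foot (a point): middle of the sensor's flat round foot, 26 mm across (42 mm below sensor_grip along the sensor)
- sensor: the sensor: steel barrel with blue ribbed collar and brass socket, 26 mm across, 60 mm tall, 0.12 kg; origin at the middle of its foot, z along it to the top
- foam_top (a point): middle of the flat foam top of the black pot, 45 mm above the bench; the top is about 75 mm across and carries the sensor at this height
- foam_pot: black moulded pot filled with tan foam, 85 mm across, 45 mm tall, 0.4 kg, loose; origin at the middle of its underside
- next_sensor: bystander: a second sensor of the same make with a black collar, 26 mm across, 60 mm tall, waiting on the bench
- multimeter: bystander: yellow and black hand-held meter lying flat, 140 x 72 x 40 mm
- heat_sink: bystander: finned bare-metal heat sink, 44 x 50 x 26 mm
- parts_box: bystander: flat black parts box, 89 x 112 x 33 mm
- tweezers: bystander: steel tweezers lying flat, 120 x 12 x 8 mm
- flux_bottle: bystander: small cream bottle with a black cap, 38 mm across, 102 mm tall

How it is judged:
By the outcome, as a careful person would: the job done as asked, in the order asked, and still so for the second after the job is handed in, with the robot touching nothing.
It also fails if it takes over 67 s, if anything falls off the work surface, if the arm or the gripper's body presses on something with over 40 N, if the wrist force passes 120 N, or if a joint passes its speed limit or range.

## Working session

There is one attempt and no reset: what is moved stays moved. The work goes in short steps, Python scripts to look and compute and a shell command to move; the robot and the scene stay as the last step left them, time stands still between calls to the robot, and variables do not carry over. Pictures are saved under pics/ and viewed, at most 10 in all, crops included, and the job is handed in when it is done.

```bash
ls; mkdir -p pics
cat > h.py <<'E'
import numpy as np, cv2
from rig import sensors, viewer
def snap(n,f):
    p=viewer.camera_params(n); im=viewer.snapshot(n); cv2.imwrite(f'pics/{f}.png',im[:,:,::-1]); np.savez(f'pics/{f}.npz',K=p['intrinsics'],E=p['extrinsics'],im=im); return im
def ray(f,uv):
    d=np.load(f'pics/{f}.npz'); K=d['K'];E=d['E']
    r=np.linalg.inv(K)@[uv[0],uv[1],1]; r=E[:3,:3]@(r*[1,-1,-1]); return E[:3,3],r/np.linalg.norm(r)
def onz(f,uv,z):
    o,r=ray(f,uv); return o+r*(z-o[2])/r[2]
def proj(f,P):
    d=np.load(f'pics/{f}.npz'); K=d['K'];E=d['E']
    c=(np.asarray(P)-E[:3,3])@E[:3,:3]; c=c*[1,-1,-1]; q=c@K.T; return q[...,:2]/q[...,2:]
E
python3 - <<'E'
from h import *
print(sensors.state()); 
for n in('scene','top'):
    p=viewer.camera_params(n);print({k:(np.round(v,3).tolist() if not isinstance(v,str) else v) for k,v in p.items()})
a=snap('scene','s0');b=snap('top','t0')
E
```

```text
pics
{'time_s': 0.0, 'qpos': array([ 1.11142918e+00,  3.00475111e-01,  1.52160554e+00, -9.42616436e-06,
        1.32070256e+00, -6.66301542e-02]), 'joint_vel': array([ 0.00121008,  0.00084074,  0.00111955,  0.0012334 , -0.00047064,
        0.00060373]), 'tau': array([-9.87253079e-04, -5.31811702e+01, -3.52736807e+01,  7.07417889e-02,
        2.43889284e-02, -8.96769575e-05]), 'ee_pos': array([210.39354587, 507.87086423, 204.87378883]), 'tcp_rot': array([[-9.23865902e-01,  3.82715985e-01, -5.19682103e-04],
       [ 3.82716332e-01,  9.23865284e-01, -1.07118106e-03],
       [ 7.01581404e-05, -1.18851848e-03, -9.99999291e-01]]), 'contact_force': array([-0.40244825,  0.45715922, -0.06896435]), 'wrist_torque': array([ 0.01179267,  0.02285927, -0.02582416]), 'gripper_force': 0.0, 'opening': 93.7300299430707}
{'intrinsics': [[407.424, 0.0, 281.812], [0.0, 407.424, 211.117], [0.0, 0.0, 1.0]], 'extrinsics': [[0.666, 0.502, -0.552, 83.008], [-0.746, 0.432, -0.507, -641.937], [-0.016, 0.75, 0.662, 663.082], [0.0, 0.0, 0.0, 1.0]]}
{'intrinsics': [[437.211, 0.0, 281.61], [0.0, 437.211, 208.664], [0.0, 0.0, 1.0]], 'extrinsics': [[-0.025, 0.994, -0.105, 442.355], [-1.0, -0.024, 0.009, -172.945], [0.007, 0.106, 0.994, 1264.66], [0.0, 0.0, 0.0, 1.0]]}
```

View pics/s0.png

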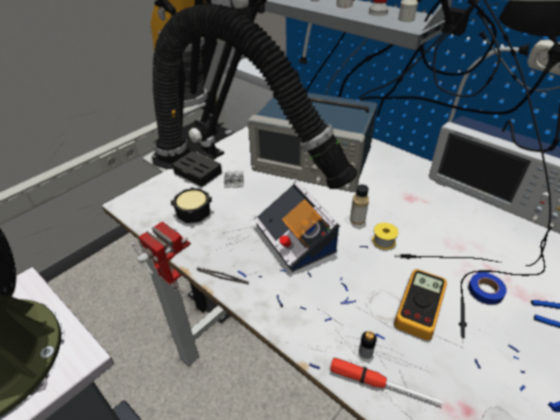

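View pics/t0.png

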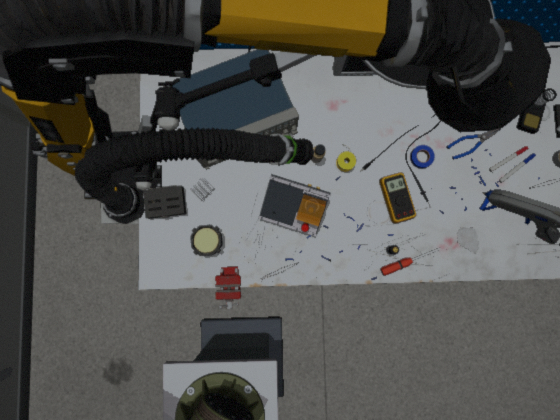

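Run:
```python
from h import *
a=cv2.imread('pics/s0.png')[175:280,235:365];b=cv2.imread('pics/t0.png')[165:265,180:340]
a=cv2.resize(a,(0,0),fx=4.2,fy=4.2,interpolation=cv2.INTER_CUBIC)
b=cv2.resize(b,(800,500),interpolation=cv2.INTER_CUBIC)
cv2.imwrite('pics/s0c.png',a);cv2.imwrite('pics/t0c.png',b)
print(a.shape, proj('t0',[[0,0,0],[210,508,205],[500,-100,0]]))
for n,uv,z in [('pot',(207,240),45),('flux',(319,152),102),('stand',(295,205),50),('hose',(305,150),250),('vise',(228,282),0)]: print(n,onz('t0',uv,z))
```

```text
(441, 546, 3) [[220.04384498 417.47402828]
 [ -9.94282543 362.37350545]
 [252.8786971  235.68425714]]
pot [489.15396769  25.11854594  45.        ]
flux [ 717.66842612 -289.32923566  102.        ]
stand [ 580.50179774 -222.18769289   50.        ]
hose [ 688.23710775 -241.51021695  250.        ]
vise [369.66097881 -26.57545355   0.        ]
```

View pics/s0c.png

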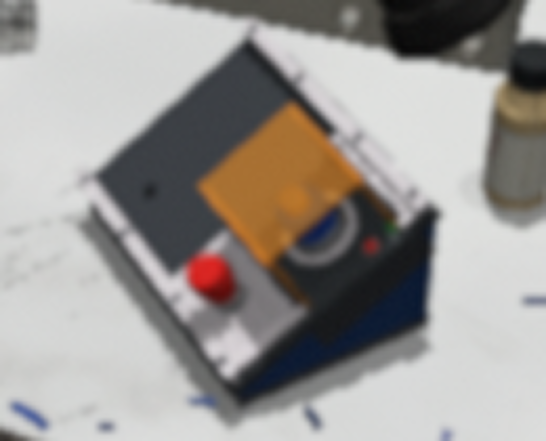

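View pics/t0c.png

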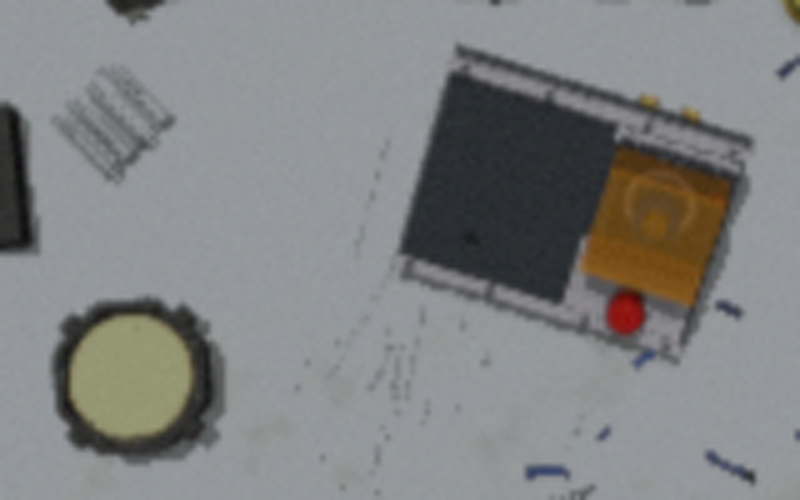

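Run:
```python
from h import *
from scipy.optimize import least_squares
n=np.array([-.5,0,.866]);u=np.array([.866,0,.5])
D=np.array([0,0,66.])
S=lambda x,y:np.array([235+x/4.2,175+y/4.2]);T=lambda x,y:np.array([180+x/5,165+y/5])
def pts(p):
    s,ky,r=p[3:]
    nest=D+[0,-47.5,0]
    kn=lambda h,dy:D+u*s+n*h+[0,ky+dy,0]
    L=[('s0',S(318,228),nest+2*n),('t0',T(660,207),nest+2*n),
     ('s0',S(150,190),kn(0,95)),('t0',T(470,238),kn(0,95)),
     ('s0',S(210,270),kn(r,0)),('t0',T(625,312),kn(r,0)),
     ('s0',S(240,402),np.array([-60,-85,0])),('s0',S(425,322),np.array([60,-85,0]))]
    c,q=np.cos(p[2]),np.sin(p[2]);R=np.array([[c,-q,0],[q,c,0],[0,0,1]])
    return [(f,uv,R@m+[p[0],p[1],0]) for f,uv,m in L],R,kn
def res(p): return np.concatenate([proj(f,m)-uv for f,uv,m in pts(p)[0]])
q=least_squares(res,[580,-222,-.29,-56,-47,34],loss='soft_l1').x
print(np.round(q,3));print(np.round(res(q).reshape(-1,2),1))
_,R,kn=pts(q)
print('knob top',R@kn(q[5],0)+[*q[:2],0],'nest',R@(D+[0,-47.5,0])+[*q[:2],0]);print('n',R@n,'u',R@u,'y',R[:,1])
# pot
print('pot', onz('t0',T(131,377),45))
a=cv2.imread('pics/s0.png')[180:230,165:220];cv2.imwrite('pics/potc.png',cv2.resize(a,(0,0),fx=8,fy=8))
im=cv2.imread('pics/s0.png').astype(int);m=((im[...,1]>150)&(im[...,2]-im[...,0]>35)).astype(np.uint8);m[:,:165]=0;m[:,220:]=0;m[:180]=0;m[230:]=0
y,x=np.nonzero(m);print(len(x),(x.min()+x.max())/2,(y.min()+y.max())/2,x.mean(),y.mean(), onz('s0',(x.mean(),y.mean()),45))
```

```text
[ 5.91139e+02 -2.20487e+02 -3.44000e-01 -5.14310e+01 -5.14340e+01
  3.23170e+01]
[[-2.6 -0.5]
 [-1.2 -0.2]
 [-0.4 -0.5]
 [ 0.5 -0.9]
 [-0.8  0.5]
 [ 0.5 -0.2]
 [ 0.4  1.7]
 [ 3.7  0.1]]
knob top [ 516.63850141 -248.40450391   68.27070456] nest [ 575.09957306 -265.1967332    66.        ]
n [-0.47063326  0.16883226  0.866     ] u [ 0.81513681 -0.29241747  0.5       ] y [0.33766452 0.94126653 0.        ]
pot [488.09954804  27.34801247  45.        ]
406 191.0 199.5 190.6576354679803 199.50492610837438 [488.43990326  24.5470458   45.        ]
```

```bash
python3 - <<'E'
from h import *
A,r=ray('s0',(340,180));B,t=ray('t0',(308,150))
M=np.stack([r,-t],1);s=np.linalg.lstsq(M,B-A,rcond=None)[0];print('hose end',A+r*s[0],B+t*s[1])
E
python3 -m jog '[[[13.2,-37,0],[0,0,0]],[[13.2,-37,0],[0,0,0]],[[13.2,-37,0],[0,0,0]],[[13.2,-37,0],[0,0,0]],[[13.2,-37,0],[0,0,0]]]' 60 10
python3 -m jog '[[[13.2,-37,0],[0,0,0]],[[13.2,-37,0],[0,0,0]],[[13.2,-37,0],[0,0,0]],[[13.2,-37,0],[0,0,0]],[[13.2,-37,0],[0,0,0]]]'
python3 -m jog '[[[13.2,-37,0],[-2,-5.6,0.7]],[[13.2,-37,0],[-2,-5.6,0.7]],[[13.2,-37,0],[-2,-5.6,0.7]],[[13.2,-37,0],[-2,-5.6,0.7]],[[13.2,-37,0],[-2,-5.6,0.7]]]'
python3 -m jog '[[[13.2,-37,0],[0,0,0]],[[13.2,-37,0],[0,0,0]],[[13.2,-37,0],[0,0,0]],[[13.2,-37,0],[0,0,0]],[[0,0,0],[0,0,0]]]'
```

```text
hose end [ 709.58637259 -245.62269983  108.67138632] [ 721.36342455 -258.87055226  112.51136063]
time_s: 0.52
ee_pos: [276.5, 321.3, 205.2]
tcp_rot: [[-0.924, 0.382, -0.0], [0.382, 0.924, -0.0], [0.0, -0.0, -1.0]]
contact_force: [1.3, -0.1, 0.4]
opening: 64.3
gripper_force: 0.0
time_s: 0.93
ee_pos: [342.5, 136.3, 205.5]
tcp_rot: [[-0.924, 0.382, 0.0], [0.382, 0.924, 0.0], [-0.0, 0.0, -1.0]]
contact_force: [0.9, 0.4, -0.9]
opening: 59.8
gripper_force: 0.0
time_s: 1.35
ee_pos: [408.7, -48.6, 206.2]
tcp_rot: [[-0.818, 0.321, 0.477], [0.281, 0.947, -0.155], [-0.501, 0.007, -0.865]]
contact_force: [1.9, -0.2, 0.4]
opening: 59.9
gripper_force: 0.0
time_s: 1.77
ee_pos: [462.2, -199.9, 205.0]
tcp_rot: [[-0.82, 0.326, 0.471], [0.287, 0.945, -0.154], [-0.496, 0.009, -0.868]]
contact_force: [0.6, 0.1, -0.1]
opening: 60.1
gripper_force: 0.0
```

Run:
```python
from h import *
im=snap('wrist','w1'); cv2.imwrite('pics/w1b.png',cv2.resize(im[:,:,::-1],(800,600),interpolation=cv2.INTER_CUBIC))
p=viewer.camera_params('wrist');print(np.round(p['extrinsics'],2))
```

```text
[[ 3.3000e-01 -6.5000e-01 -6.8000e-01  3.0757e+02]
 [ 9.5000e-01  2.3000e-01  2.3000e-01 -1.4656e+02]
 [ 1.0000e-02 -7.2000e-01  6.9000e-01  3.1922e+02]
 [ 0.0000e+00  0.0000e+00  0.0000e+00  1.0000e+00]]
```

View pics/w1b.png

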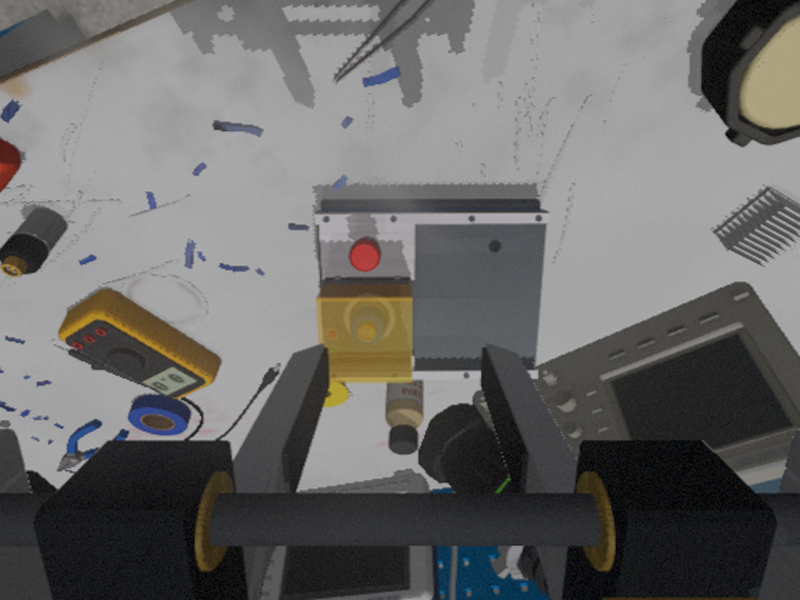

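```bash
cat > fit.py <<'E'
from h import *
from scipy.optimize import least_squares
n=np.array([-.5,0,.866]);u=np.array([.866,0,.5])
D=np.array([0,0,66.])
S=lambda x,y:np.array([235+x/4.2,175+y/4.2]);T=lambda x,y:np.array([180+x/5,165+y/5]);W=lambda x,y:np.array([x*.7,y*.7])
def pts(p):
    s,ky,r=p[3:]
    nest=D+[0,-47.5,0]
    kn=lambda h,dy:D+u*s+n*h+[0,ky+dy,0]
    L=[('s0',S(318,228),nest+2*n,.5),('t0',T(660,207),nest+2*n,1),('w1',W(368,318),nest+2*n,1),
     ('s0',S(150,190),kn(0,95),1),('t0',T(470,238),kn(0,95),1),('w1',W(495,246),kn(0,95),1),
     ('s0',S(210,270),kn(r,0),1),('t0',T(625,312),kn(r,0),1),('w1',W(365,254),kn(r,0),1),
     ('w1',W(319,374),D+[60-5,-85,34.6-3+8],0),
     ('s0',S(240,402),np.array([-60,-85,0]),.5)]
    c,q=np.cos(p[2]),np.sin(p[2]);R=np.array([[c,-q,0],[q,c,0],[0,0,1]])
    return [(f,uv,R@m+[p[0],p[1],0],w) for f,uv,m,w in L],R,kn
yaw=-.335
def res(p): return np.concatenate([(proj(f,m)-uv)*w for f,uv,m,w in pts(p)[0]]+[[(p[2]-yaw)/.02, (p[4]+47.5)/3]])
if __name__=='__main__':
    q=least_squares(res,[580,-222,-.29,-56,-47,34],loss='soft_l1').x
    print(np.round(q,3));print(np.round(res(q)[:-2].reshape(-1,2),1).tolist())
    _,R,kn=pts(q); o=np.array([*q[:2],0])
    kp=R@kn(q[5]-11,0)+o; ne=R@(D+[0,-47.5,0])+o
    print('knob pt',kp,'nest',ne,'sgrip',ne+18*(R@n));print('n',R@n,'u',R@u,'y',R[:,1])
    s=sensors.state(); print('tcp for knob',kp-16*(R@n),'rel',kp-16*(R@n)-s['ee_pos'])
    from scipy.spatial.transform import Rotation as Ro
    Rt=np.stack([-R@u,R[:,1],-R@n],1); print('rot',Ro.from_matrix(Rt@s['tcp_rot'].T).as_rotvec(degrees=True), np.linalg.det(Rt))
E
python3 fit.py
```

```text
[ 5.91787e+02 -2.24275e+02 -3.41000e-01 -5.55870e+01 -4.70680e+01
  2.92970e+01]
[[-0.4, 0.1], [0.2, -0.6], [0.3, -0.2], [-1.3, 0.3], [0.0, -0.2], [-0.2, 0.4], [-1.0, 1.8], [0.1, -0.2], [0.2, 0.4], [0.0, 0.0], [1.1, 1.2]]
knob pt [ 522.06536208 -249.49516482   54.0522319 ] nest [ 575.91476743 -269.0446255    66.        ] sgrip [ 567.43207874 -266.03730232   81.588     ]
n [-0.47126048  0.16707351  0.866     ] u [ 0.81622316 -0.28937132  0.5       ] y [0.33414702 0.94252096 0.        ]
tcp for knob [ 529.6055298  -252.16834098   40.1962319 ] rel [  68.36691414  -54.62730306 -164.3873061 ]
rot [-0.63616303 -0.17353902 -0.50790741] 0.9999559999999998
```

Run:
```python
from fit import *
q=[591.8,-224.3,-.341,-55.6,-47.1,29.3]
_,R,_=pts(q);o=np.array([*q[:2],0])
for s,h in [(-69.3,0),(-69.3,10),(-64,10),(-60,10),(-60,0),(-31,0),(-31,51),(31,51),(31,0),(69.3,10),(60,10),(60,0)]: print(s,h,np.round(proj('w1',R@(D+u*s+n*h)+o)/.7))
```

```text
-69.3 0 [431. 228.]
-69.3 10 [432. 230.]
-64 10 [432. 238.]
-60 10 [432. 243.]
-60 0 [431. 241.]
-31 0 [430. 278.]
-31 51 [435. 298.]
31 51 [433. 383.]
31 0 [429. 354.]
69.3 10 [429. 403.]
60 10 [429. 392.]
60 0 [428. 387.]
```

Run:
```python
from h import *
im=cv2.imread('pics/w1.png')[138:274,215:388]
cv2.imwrite('pics/w1c.png',cv2.resize(im,None,fx=4.4,fy=4.4,interpolation=cv2.INTER_CUBIC))
```

```text
(no output)
```

View pics/w1c.png

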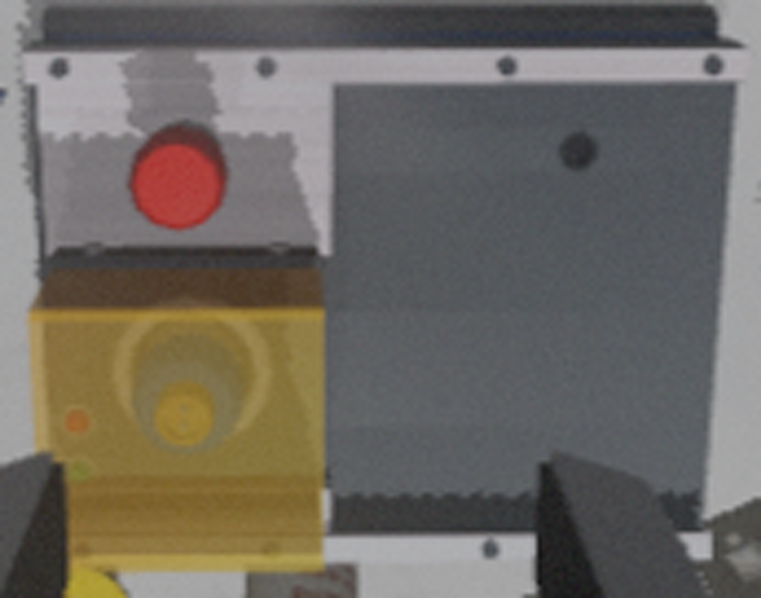

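```bash
sed -i 's/W(368,318)/W(369.5,316.6)/;s/W(365,254)/W(365,257.2)/' fit.py; python3 fit.py
```

```text
[ 5.90778e+02 -2.22919e+02 -3.31000e-01 -5.35590e+01 -4.75160e+01
  3.16970e+01]
[[-0.8, 0.0], [-0.3, -0.3], [0.0, 0.2], [-1.3, -0.1], [0.0, -0.3], [-0.0, 1.0], [-1.2, 0.9], [0.2, -0.1], [-0.1, -0.0], [0.0, 0.0], [0.9, 1.2]]
knob pt [ 521.67840142 -249.40400918   57.14445536] nest [ 575.33093958 -267.83705288   66.        ] sgrip [ 566.82011693 -264.91029737   81.588     ]
n [-0.47282348  0.16259753  0.866     ] u [ 0.81893027 -0.28161892  0.5       ] y [0.32519506 0.94564696 0.        ]
tcp for knob [ 529.2435771  -252.00556964   43.28845536] rel [  68.00496145  -54.46453172 -161.29508263]
rot [-0.63533105 -0.17655256  0.0353707 ] 0.9999559999999998
```

```bash
python3 -m jog '[[[11,-11.5,-29.3],[-0.6,0,0]],[[11,-11.5,-29.3],[0,0,0]],[[11,-11.5,-29.3],[0,0,0]],[[11,-11.5,-29.3],[0,0,0]],[[0,0,0],[0,0,0]]]' 50
python3 -m jog '[[[7.1,-2.4,-13],[0,0,0]],[[7.1,-2.4,-13],[0,0,0]],[[4.7,-1.6,-8.7],[0,0,0]],[[4.7,-1.6,-8.7],[0,0,0]],[[0,0,0],[0,0,0]]]'
python3 - <<'E'
from h import *
im=snap('wrist','w2'); cv2.imwrite('pics/w2b.png',cv2.resize(im[60:340,100:470,::-1],None,fx=2.1,fy=2.1,interpolation=cv2.INTER_CUBIC))
print(sensors.state()['contact_force'])
E
```

```text
time_s: 2.23
ee_pos: [503.9, -239.7, 82.0]
tcp_rot: [[-0.825, 0.322, 0.465], [0.281, 0.947, -0.157], [-0.491, 0.001, -0.871]]
contact_force: [-0.8, 0.5, -0.5]
opening: 50.2
gripper_force: 0.0
time_s: 2.65
ee_pos: [529.1, -247.7, 45.3]
tcp_rot: [[-0.821, 0.321, 0.472], [0.278, 0.947, -0.16], [-0.498, -0.0, -0.867]]
contact_force: [0.4, -0.2, -0.6]
opening: 49.7
gripper_force: 0.0
[-0.42143082  1.44078527 -0.5799894 ]
```

View pics/w2b.png

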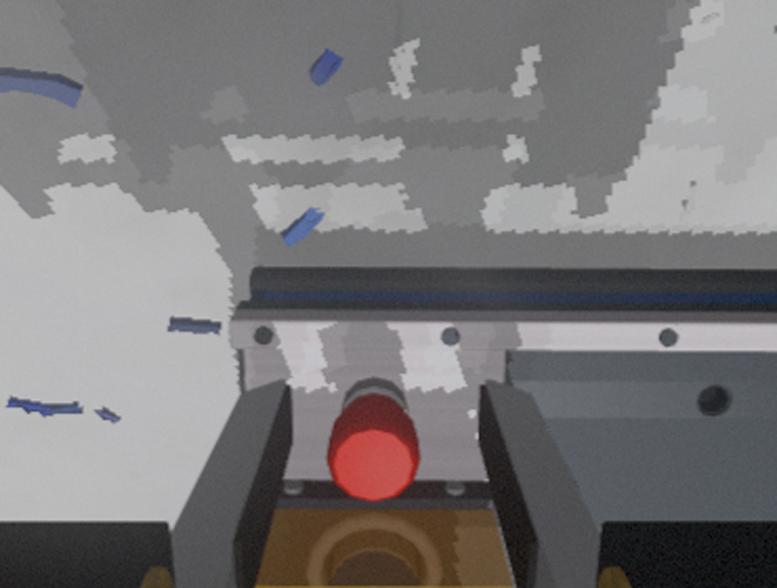

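```bash
python3 -m jog '[[[-1,-3,-1],[0,0,0]],[[0,0,0],[0,0,0]]]' 35
python3 -m jog '[[[0,0,0],[0,0,0]],[[0,0,0],[0,0,0]],[[0,0,0],[0,0,0]],[[0,0,0],[0,0,0]],[[0,0,0],[0,0,0]]]' 15 6
```

```text
time_s: 2.87
ee_pos: [527.9, -251.9, 45.2]
tcp_rot: [[-0.82, 0.322, 0.473], [0.278, 0.947, -0.162], [-0.5, -0.001, -0.866]]
contact_force: [-0.6, 0.4, 0.0]
opening: 39.6
gripper_force: 0.0
time_s: 3.28
ee_pos: [528.3, -250.8, 44.3]
tcp_rot: [[-0.821, 0.321, 0.472], [0.278, 0.947, -0.16], [-0.499, 0.0, -0.867]]
contact_force: [1.7, 11.8, 5.8]
opening: 20.6
gripper_force: 6.0
```

```bash
python3 -m jog '[[[0.2,0.8,0],[0,0,0]],[[0,0,0],[0,0,0]]]'
```

```text
time_s: 3.45
ee_pos: [528.3, -250.7, 44.3]
tcp_rot: [[-0.821, 0.322, 0.472], [0.278, 0.947, -0.161], [-0.499, -0.001, -0.867]]
contact_force: [-0.7, 6.5, 6.5]
opening: 20.8
gripper_force: 6.0
```

```bash
python3 -m jog '[[[0.2,0.8,0],[0,0,0]],[[0,0,0],[0,0,0]],[[0,0,0],[0,0,0]]]' 15 25
python3 -m jog '[[[-1,0.3,1.7],[0,0,0]],[[-1,0.3,1.7],[0,0,0]],[[-1,0.3,1.7],[0,0,0]],[[-1,0.4,1.8],[0,0,0]],[[0,0,0],[0,0,0]]]'
```

```text
time_s: 3.7
ee_pos: [528.5, -250.4, 44.3]
tcp_rot: [[-0.82, 0.322, 0.472], [0.279, 0.947, -0.162], [-0.499, -0.001, -0.866]]
contact_force: [-1.3, 1.8, 5.3]
opening: 20.4
gripper_force: 25.0
time_s: 4.12
ee_pos: [524.5, -249.2, 51.2]
tcp_rot: [[-0.82, 0.322, 0.473], [0.279, 0.947, -0.162], [-0.5, -0.001, -0.866]]
contact_force: [7.2, -1.2, -3.7]
opening: 20.3
gripper_force: 25.0
```

```bash
python3 -m jog '[[[1.6,4.7,0],[0,0,0]],[[2.6,7.6,0],[0,0,0]],[[2.6,7.6,0],[0,0,0]],[[2.6,7.6,0],[0,0,0]],[[0,0,0],[0,0,0]]]'
```

```text
time_s: 4.53
ee_pos: [534.4, -221.0, 51.1]
tcp_rot: [[-0.82, 0.322, 0.473], [0.278, 0.947, -0.162], [-0.5, -0.001, -0.866]]
contact_force: [6.7, -0.5, -3.8]
opening: 20.3
gripper_force: 25.0
```

```bash
python3 -m jog '[[[3.25,9.45,0],[0,0,0]],[[3.25,9.45,0],[0,0,0]],[[3.25,9.45,0],[0,0,0]],[[3.25,9.45,0],[0,0,0]],[[3.25,9.45,0],[0,0,0]]]'
python3 - <<'E'
from h import *
im=snap('wrist','w3');
print(sensors.state()['contact_force'])
im=cv2.imread('pics/w3.png');cv2.imwrite('pics/w3b.png',im)
E
```

```text
time_s: 4.95
ee_pos: [550.5, -174.4, 51.1]
tcp_rot: [[-0.82, 0.323, 0.473], [0.279, 0.947, -0.162], [-0.5, -0.001, -0.866]]
contact_force: [6.5, -3.4, -3.6]
opening: 20.6
gripper_force: 25.0
[ 7.87991534 -0.90163733 -2.98235667]
```

View pics/w3b.png

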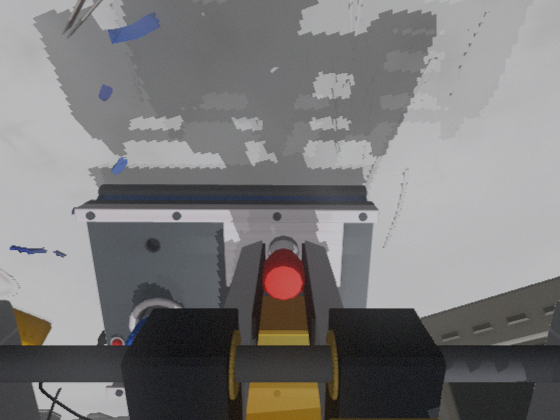

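```bash
python3 -m jog '[[[2.3,6.6,0],[0,0,0]],[[1.6,4.7,0],[0,0,0]],[[0.8,2.4,0],[0,0,0]],[[0,0,0],[0,0,0]]]'
python3 -m jog '[[[0.3,0.9,0],[0,0,0]],[[0.3,0.9,0],[0,0,0]],[[0,0,0],[0,0,0]]]'
```

```text
time_s: 5.33
ee_pos: [555.3, -160.5, 51.2]
tcp_rot: [[-0.82, 0.322, 0.473], [0.278, 0.947, -0.162], [-0.5, -0.001, -0.866]]
contact_force: [7.8, -1.4, -3.6]
opening: 20.3
gripper_force: 25.0
time_s: 5.58
ee_pos: [555.7, -159.3, 51.2]
tcp_rot: [[-0.82, 0.322, 0.473], [0.279, 0.947, -0.162], [-0.5, -0.001, -0.866]]
contact_force: [5.5, -4.4, -3.2]
opening: 20.6
gripper_force: 25.0
```

```bash
python3 -m jog '[[[1.3,-0.4,-2.3],[0,0,0]],[[1.3,-0.4,-2.3],[0,0,0]],[[1.2,-0.4,-2.3],[0,0,0]],[[0,0,0],[0,0,0]]]'
python3 -m jog '[[[0,0,0],[0,0,0]],[[0,0,0],[0,0,0]],[[0,0,0],[0,0,0]]]' 40
python3 - <<'E'
from h import *
im=snap('wrist','w4');p=snap('scene','s4');
a=cv2.resize(im[130:330,80:400,::-1],None,fx=1.6,fy=1.6);b=cv2.resize(p[170:290,220:380,::-1],None,fx=2.0,fy=2.0)
c=np.zeros((max(a.shape[0],b.shape[0]),800,3),np.uint8);c[:a.shape[0],:a.shape[1]]=a[:,:512];c[:b.shape[0],512:512+min(288,b.shape[1])]=b[:,:288]
cv2.imwrite('pics/w4b.png',c)
E
```

```text
time_s: 5.92
ee_pos: [559.5, -160.6, 44.4]
tcp_rot: [[-0.82, 0.323, 0.473], [0.279, 0.947, -0.162], [-0.5, -0.001, -0.866]]
contact_force: [1.7, -4.3, 2.8]
opening: 20.5
gripper_force: 25.0
time_s: 6.17
ee_pos: [558.8, -159.9, 43.7]
tcp_rot: [[-0.821, 0.322, 0.471], [0.279, 0.947, -0.161], [-0.498, -0.001, -0.867]]
contact_force: [-0.2, 0.3, 1.3]
opening: 37.1
gripper_force: 0.0
```

View pics/w4b.png

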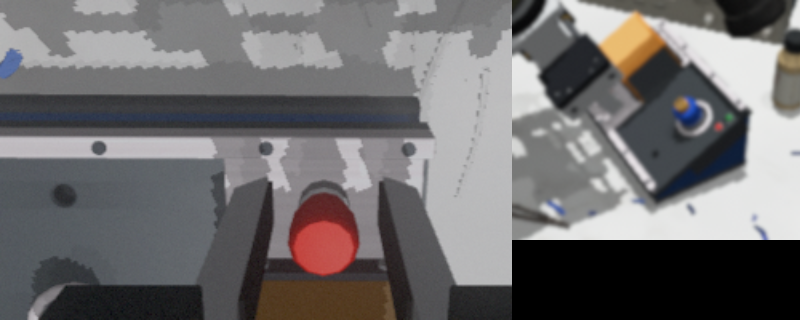

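```bash
python3 -m jog '[[[-7.6,2.6,13.9],[0,0,0]],[[-15.1,5.2,27.7],[0,0,0]],[[-15.1,5.2,27.7],[0,0,0]],[[0,-30,15],[0,0,0]],[[4,-37,15],[0,0,0]]]' 50
python3 -m jog '[[[4,-37,9],[0,0,0]],[[0,0,0],[0,0,0]],[[0,0,0],[0,0,0]]]'
python3 - <<'E'
from h import *
for c,f in (('wrist','w5'),('top','t5'),('scene','s5')):
    im=snap(c,f).astype(int); r,g,b=im[...,0],im[...,1],im[...,2]
    m=((b-r>40)&(b-g>25)).astype(np.uint8)
    k,l,s,ce=cv2.connectedComponentsWithStats(m)
    e=proj(f,[566.8,-264.9,81.6]); print(f,'expect',e)
    for i in range(1,k):
        if s[i,4]>15 and np.hypot(*(ce[i]-e))<60: print(s[i],ce[i])
E
```

```text
time_s: 6.68
ee_pos: [525.0, -212.7, 145.0]
tcp_rot: [[-0.821, 0.318, 0.474], [0.275, 0.948, -0.16], [-0.5, -0.001, -0.866]]
contact_force: [1.7, 0.1, -0.7]
opening: 50.3
gripper_force: 0.0
time_s: 6.93
ee_pos: [529.0, -252.4, 152.3]
tcp_rot: [[-0.82, 0.324, 0.472], [0.281, 0.946, -0.163], [-0.499, -0.001, -0.867]]
contact_force: [-1.0, -0.0, -0.3]
opening: 49.7
gripper_force: 0.0
w5 expect [285.39007786 211.69563835]
[268 198  35  34 572] [285.07517483 213.04370629]
t5 expect [311.25371461 208.29290246]
[306 203  10  10  54] [311.11111111 206.57407407]
s5 expect [306.10597099 225.83909938]
[300 218  15  15 113] [308.46902655 225.91150442]
[330 242   5   8  22] [332.22727273 245.63636364]
```

```bash
cat > sg.py <<'E'
from h import *
from scipy.optimize import least_squares
n=np.array([-.4728,.1626,.866]);Y=np.array([.322,.947,0]);U=np.cross(Y,n)
def cyl(c,r,a,b,ax):
    e1=Y if abs(ax@Y)<.9 else np.array([1.,0,0]); e1=e1-ax*(e1@ax);e1/=np.linalg.norm(e1);e2=np.cross(ax,e1)
    t=np.linspace(0,2*np.pi,60)[:,None]
    R=r*(np.cos(t)*e1+np.sin(t)*e2); return np.vstack([c+ax*a+R,c+ax*b+R])
def cen(f,c,ax=n):
    S=16
    M=np.zeros((420*4,560*4),np.uint8)
    for P,v in ((cyl(c,13,-10,9,ax),1),(cyl(c,7,9,18,ax),0)):
        h=cv2.convexHull((proj(f,P)*4*S).astype(np.int32)); cv2.fillConvexPoly(M,h,v,shift=4)
    y,x=np.nonzero(M); return np.array([x.mean(),y.mean()])/4
if __name__=='__main__':
    ob=[('w5',(285.08,213.04),3),('t5',(311.1,206.6),1),('s5',(308.5,225.9),1)]
    # camera-calibration-insensitive: wrist weighted
    f=lambda c:np.concatenate([(cen(g,c)-uv)*w for g,uv,w in ob])
    q=least_squares(f,[566.8,-264.9,81.6],diff_step=1e-3).x; print(q,f(q).reshape(-1,2).round(1))
    c0=np.array([566.8,-264.9,81.6]); print([cen(g,c0)-uv for g,uv,w in ob], (q-c0)@np.stack([U,Y,n],1))
E
python3 sg.py
```

```text
[ 568.93415353 -265.84321837   83.19603699] [[ 0.1  0.1]
 [ 0.7 -0. ]
 [-0.2  0.3]]
[array([ 0.28256533, -3.3873567 ]), array([0.37019409, 0.81173752]), array([-1.27926463,  1.22181091])] [ 2.81141809 -0.20603036  0.21977294]
```

```bash
python3 -m jog '[[[11,-3.7,-20],[0,0,0]],[[16,-5.4,-28],[0,0,0]],[[11,-3.7,-20],[0,0,0]],[[5.6,-1.8,-8],[0,0,0]],[[0,0,0],[0,0,0]]]' 45
python3 -m jog '[[[0,0,0],[0,0,0]],[[0,0,0],[0,0,0]],[[0,0,0],[0,0,0]]]'
```

```text
time_s: 7.5
ee_pos: [572.8, -264.2, 73.8]
tcp_rot: [[-0.823, 0.321, 0.469], [0.278, 0.947, -0.159], [-0.496, 0.0, -0.869]]
contact_force: [0.8, -0.4, 0.2]
opening: 45.0
gripper_force: 0.0
time_s: 7.75
ee_pos: [573.0, -265.5, 77.7]
tcp_rot: [[-0.82, 0.322, 0.473], [0.278, 0.947, -0.162], [-0.5, -0.001, -0.866]]
contact_force: [0.1, 0.9, 0.8]
opening: 44.9
gripper_force: 0.0
```

```bash
python3 -m jog '[[[1,-1.2,-2.9],[0,0,0]],[[1.1,-1.2,-2.9],[0,0,0]],[[0,0,0],[0,0,0]]]'
python3 -m jog '[[[0,0,0],[0,0,0]],[[0,0,0],[0,0,0]],[[0,0,0],[0,0,0]],[[0,0,0],[0,0,0]]]' 20 5
```

```text
time_s: 8.0
ee_pos: [574.9, -268.1, 70.1]
tcp_rot: [[-0.821, 0.322, 0.472], [0.279, 0.947, -0.161], [-0.499, -0.001, -0.867]]
contact_force: [0.9, -0.4, -0.5]
opening: 45.2
gripper_force: 0.0
time_s: 8.33
ee_pos: [575.1, -267.4, 70.5]
tcp_rot: [[-0.821, 0.322, 0.472], [0.279, 0.947, -0.16], [-0.498, 0.0, -0.867]]
contact_force: [1.3, 6.4, 2.2]
opening: 26.1
gripper_force: 5.0
```

```bash
python3 -m jog '[[[0.2,0.8,0],[0,0,0]],[[0,0,0],[0,0,0]],[[0,0,0],[0,0,0]]]' 20 30
python3 -m jog '[[[0,0,0],[-2.4,0.8,4.3]],[[-0.3,0.1,0.6],[2.4,-0.8,-4.3]],[[-0.3,0.1,0.6],[2.4,-0.8,-4.3]],[[-0.3,0.1,0.6],[-2.4,0.8,4.3]],[[-0.3,0.1,0.6],[-2.4,0.8,4.3]]]'
```

```text
time_s: 8.58
ee_pos: [575.2, -267.1, 70.5]
tcp_rot: [[-0.821, 0.322, 0.472], [0.279, 0.947, -0.161], [-0.499, -0.001, -0.867]]
contact_force: [-0.8, 1.6, 2.2]
opening: 25.4
gripper_force: 30.0
time_s: 9.0
ee_pos: [573.8, -266.7, 72.1]
tcp_rot: [[-0.846, 0.248, 0.471], [0.193, 0.968, -0.162], [-0.496, -0.046, -0.867]]
contact_force: [5.8, -1.9, -8.8]
opening: 25.5
gripper_force: 30.0
```

```bash
python3 -m jog '[[[0,0,0],[2.4,-0.8,-4.3]],[[0,0,0],[2.4,-0.8,-4.3]],[[-0.3,0.1,0.5],[-2.4,0.8,4.3]],[[0,0,0],[-2.4,0.8,4.3]],[[-0.3,0.1,0.5],[2.4,-0.8,-4.3]]]'
```

```text
time_s: 9.42
ee_pos: [573.3, -266.6, 73.3]
tcp_rot: [[-0.824, 0.314, 0.472], [0.269, 0.949, -0.161], [-0.498, -0.006, -0.867]]
contact_force: [4.0, -2.5, -5.6]
opening: 25.5
gripper_force: 30.0
```

```bash
python3 -m jog '[[[-0.3,0.1,0.5],[2.4,-0.8,-4.3]],[[-0.3,0.1,0.5],[-2.4,0.8,4.3]],[[-0.3,0.1,0.5],[-2.4,0.8,4.3]],[[-0.3,0.1,0.5],[2.4,-0.8,-4.3]],[[-0.3,0.1,0.5],[2.4,-0.8,-4.3]]]'
python3 -m jog '[[[-0.3,0.1,0.5],[-2.4,0.8,4.3]],[[-0.3,0.1,0.5],[-2.4,0.8,4.3]],[[-0.3,0.1,0.5],[2.4,-0.8,-4.3]],[[-0.3,0.1,0.5],[2.4,-0.8,-4.3]],[[-0.3,0.1,0.5],[-2.4,0.8,4.3]]]'
```

```text
time_s: 9.83
ee_pos: [571.7, -266.1, 75.6]
tcp_rot: [[-0.789, 0.394, 0.471], [0.362, 0.918, -0.16], [-0.496, 0.044, -0.867]]
contact_force: [5.0, -2.9, -7.1]
opening: 25.0
gripper_force: 30.0
time_s: 10.25
ee_pos: [570.2, -265.5, 78.1]
tcp_rot: [[-0.818, 0.33, 0.471], [0.289, 0.944, -0.161], [-0.498, 0.004, -0.867]]
contact_force: [4.6, -1.8, -6.4]
opening: 25.4
gripper_force: 30.0
```

```bash
python3 -m jog '[[[-0.3,0.1,0.6],[-2.4,0.8,4.3]],[[-0.3,0.1,0.6],[2.4,-0.8,-4.3]],[[-0.3,0.1,0.6],[2.4,-0.8,-4.3]],[[-0.3,0.1,0.6],[-2.4,0.8,4.3]],[[-0.3,0.1,0.6],[-2.4,0.8,4.3]]]'
python3 -m jog '[[[-0.3,0.1,0.6],[2.4,-0.8,-4.3]],[[-0.3,0.1,0.6],[2.4,-0.8,-4.3]],[[-0.3,0.1,0.6],[-2.4,0.8,4.3]],[[-0.3,0.1,0.6],[-2.4,0.8,4.3]],[[-0.3,0.1,0.6],[2.4,-0.8,-4.3]]]'
python3 -m jog '[[[-0.3,0.1,0.6],[2.4,-0.8,-4.3]],[[-0.3,0.1,0.6],[-2.4,0.8,4.3]],[[-0.3,0.1,0.6],[-2.4,0.8,4.3]],[[-0.3,0.1,0.6],[2.4,-0.8,-4.3]],[[-0.3,0.1,0.6],[2.4,-0.8,-4.3]]]'
```

```text
time_s: 10.67
ee_pos: [568.7, -265.0, 81.1]
tcp_rot: [[-0.846, 0.248, 0.471], [0.193, 0.968, -0.162], [-0.496, -0.046, -0.867]]
contact_force: [5.9, -0.4, -7.1]
opening: 25.1
gripper_force: 30.0
time_s: 11.08
ee_pos: [567.2, -264.4, 84.1]
tcp_rot: [[-0.824, 0.314, 0.471], [0.27, 0.949, -0.161], [-0.498, -0.006, -0.867]]
contact_force: [4.9, 0.8, -5.2]
opening: 25.8
gripper_force: 30.0
time_s: 11.5
ee_pos: [565.6, -264.0, 87.4]
tcp_rot: [[-0.789, 0.394, 0.471], [0.363, 0.918, -0.16], [-0.496, 0.045, -0.867]]
contact_force: [-1.1, 0.4, -2.0]
opening: 25.5
gripper_force: 30.0
```

```bash
python3 -m jog '[[[-0.6,0.2,1.1],[-2.4,0.8,4.3]],[[-0.7,0.2,1.3],[0,0,0]],[[-1,0.3,1.7],[0,0,0]],[[-1,0.3,1.7],[0,0,0]],[[-1.4,0.5,2.6],[0,0,0]]]'
python3 -m jog '[[[-3.3,1.1,6.1],[0,0,0]],[[-4.7,1.6,8.7],[0,0,0]],[[-9.4,3.2,17.3],[0,0,0]],[[-9.4,3.2,17.3],[0,0,0]],[[0,0,0],[0,0,0]]]'
python3 - <<'E'
from h import *
import sg
for c,f in (('wrist','w6'),('top','t6'),('scene','s6')):
    im=snap(c,f).astype(int); r,g,b=im[...,0],im[...,1],im[...,2]
    m=((b-r>40)&(b-g>25)).astype(np.uint8)
    k,l,s,ce=cv2.connectedComponentsWithStats(m)
    st=sensors.state(); e=st['ee_pos']-13*st['tcp_rot'][:,2]*1-6*0
    e=st['ee_pos']-st['tcp_rot'][:,2]*13; print(f,'expect',sg.cen(f,e,-st['tcp_rot'][:,2]))
    for i in range(1,k):
        if s[i,4]>15 and np.hypot(*(ce[i]-proj(f,e)))<40: print(s[i],ce[i])
E
```

```text
time_s: 11.92
ee_pos: [561.0, -262.5, 96.1]
tcp_rot: [[-0.821, 0.323, 0.472], [0.28, 0.946, -0.161], [-0.498, -0.0, -0.867]]
contact_force: [-1.4, -0.1, -1.6]
opening: 25.4
gripper_force: 30.0
time_s: 12.33
ee_pos: [534.3, -253.7, 149.5]
tcp_rot: [[-0.819, 0.322, 0.475], [0.278, 0.947, -0.164], [-0.503, -0.002, -0.864]]
contact_force: [0.3, -0.0, -0.6]
opening: 25.3
gripper_force: 30.0
w6 expect [285.23115923 260.04081083]
[ 258  238   51   56 1278] [283.82237872 263.28716745]
t6 expect [308.90823293 219.29839357]
[304 215  10  11  63] [308.92063492 219.20634921]
s6 expect [289.99299163 206.00606695]
```

```bash
python3 -m jog '[[[-15,10,15],[0,0,0]],[[-8,30,8],[0,0,0]],[[-4,34,0],[1.9,5.7,0]],[[-4,34,0],[1.9,5.7,0]],[[-4,34,0],[1.9,5.7,0]]]'
python3 -m jog '[[[-4,34,0],[1.9,5.7,0]],[[-4,34,0],[1.9,5.7,0]],[[-4,34,0],[0,0,0]],[[0,0,0],[0,0,0]],[[0,0,0],[0,0,0]]]'
python3 - <<'E'
from h import *
import sg
from scipy.optimize import least_squares
st=sensors.state(); print(st['ee_pos'],st['tcp_rot'].round(3).tolist(),st['contact_force'])
for c,f in (('wrist','w7'),('top','t7'),('scene','s7')):
    im=snap(c,f).astype(int); r,g,b=im[...,0],im[...,1],im[...,2]
    for nm,m in (('blue',(b-r>40)&(b-g>25)),('foam',(g>130)&(r-b>30)&(abs(r-g)<40))):
        k,l,s,ce=cv2.connectedComponentsWithStats(m.astype(np.uint8))
        for i in range(1,k):
            if s[i,4]>150: print(f,nm,s[i],ce[i].round(1),onz(f,ce[i],45).round(1) if nm=='foam' else '')
im=cv2.imread('pics/w7.png');cv2.imwrite('pics/w7b.png',cv2.resize(im,(700,525)))
E
```

```text
time_s: 12.9
ee_pos: [498.8, -110.4, 168.6]
tcp_rot: [[-0.927, 0.323, 0.189], [0.315, 0.946, -0.069], [-0.202, -0.005, -0.979]]
contact_force: [-0.7, -0.1, -1.6]
opening: 25.5
gripper_force: 30.0
time_s: 13.32
ee_pos: [487.4, -8.1, 167.4]
tcp_rot: [[-0.948, 0.318, -0.005], [0.318, 0.948, -0.003], [0.004, -0.004, -1.0]]
contact_force: [-0.9, -0.9, -1.0]
opening: 25.5
gripper_force: 30.0
[487.39922873  -8.11716403 167.40520316] [[-0.948, 0.318, -0.005], [0.318, 0.948, -0.003], [0.004, -0.004, -1.0]] [-0.8693452  -0.8554328  -1.02890206]
w7 blue [259 248  50  45 953] [283.2 265.9] 
w7 foam [ 294  158   68   66 1167] [339.5 197.4] [501.2  38.9  45. ]
w7 foam [295 160  17  37 474] [302.8 177.2] [473.   13.2  45. ]
t7 blue [412 145  23  23 268] [422.5 156. ] 
t7 foam [337 151  19  18 242] [346.5 159.8] [ 706.7 -372.3   45. ]
s7 blue [418   0  19  12 152] [426.    4.5] 
s7 blue [488   0  19  18 178] [497.    5.7] 
s7 blue [ 436    9   55   64 1748] [462.2  47.3] 
s7 blue [ 287   18   55   69 1942] [309.   46.9] 
s7 blue [502  25  47  25 402] [521.3  37.3] 
s7 blue [ 309   34   56   61 1025] [335.   62.4] 
s7 blue [328  39  60  57 720] [354.3  63.5] 
s7 blue [ 342   46   72   55 1817] [376.8  71.8] 
s7 blue [501  52  20  28 190] [510.2  62.5] 
s7 blue [516  52  26  35 320] [527.7  70.9] 
s7 blue [462  55  35  40 629] [479.7  75.3] 
s7 blue [ 391   60   64   45 1188] [421.3  84.8] 
s7 blue [ 458   63   68   48 1524] [496.5  93.5] 
s7 blue [437  74  25  19 306] [448.7  81.9] 
s7 blue [538  74  22  15 203] [549.7  81.6] 
s7 blue [ 531   89   29   59 1111] [546.1 113.4] 
s7 blue [ 373   99   78   61 3134] [410.8 124.7] 
s7 blue [ 454  101   84   47 1630] [502.6 123.7] 
s7 blue [470 272  37  31 616] [487.3 287.7] 
s7 foam [178 191  28  12 152] [192.8 195.2] [502.2  33.5  45. ]
s7 foam [372 222  27  20 358] [385.3 230.6] [ 697.3 -380.2   45. ]
```

Run:
```python
from h import *
for f in ('t0','s0','w7','w5','w4'):
    im=np.load(f'pics/{f}.npz')['im']; e=proj(f,[488,26,45]).astype(int)
    hsv=cv2.cvtColor(im,cv2.COLOR_RGB2HSV)
    if not(0<=e[0]<560 and 0<=e[1]<420): print(f,'out',e);continue
    print(f,e,hsv[e[1],e[0]])
    m=((hsv[...,0]>15)&(hsv[...,0]<40)&(hsv[...,1]>45)&(hsv[...,2]>50)).astype(np.uint8)
    k,l,s,ce=cv2.connectedComponentsWithStats(m)
    for i in range(1,k):
        if s[i,4]>100 and np.hypot(*(ce[i]-e))<60:
            c=max(cv2.findContours((l==i).astype(np.uint8),0,1)[0],key=len); el=cv2.fitEllipse(cv2.convexHull(c))
            print(s[i],ce[i].round(1),el,onz(f,el[0],45).round(1))
```

```text
t0 [206 240] [ 31  59 150]
[193 227  26  26 540] [205.7 239.8] ((205.7482147216797, 239.9798583984375), (25.57999610900879, 26.677764892578125), 37.989070892333984) [489.3  28.6  45. ]
s0 [190 199] [ 24  72 226]
[175 189  32  22 525] [190.7 199.6] ((190.7218017578125, 199.66763305664062), (20.69891357421875, 31.903200149536133), 79.56427764892578) [488.2  23.9  45. ]
w7 [321 188] [ 23  69 114]
[ 285  148   78   77 4652] [323.4 186.4] ((323.2009582519531, 186.39442443847656), (75.88774871826172, 78.6209716796875), 53.486610412597656) [486.8  27.9  45. ]
w5 out [779 -65]
w4 out [802  12]
```

```bash
python3 -m jog '[[[0.2,18,-15],[0,0.2,0]],[[0.2,17.6,-25],[-0.2,0,0]],[[0,0,-25],[0,0,0]],[[0,0,-15],[0,0,0]],[[0,0,0],[0,0,0]]]'
python3 -m jog '[[[0,0,-3],[0,0,0]],[[0,0,0],[0,0,0]],[[0,0,0],[0,0,0]]]'
```

```text
time_s: 13.88
ee_pos: [486.2, 25.4, 85.6]
tcp_rot: [[-0.947, 0.322, -0.012], [0.322, 0.947, -0.006], [0.009, -0.01, -1.0]]
contact_force: [-0.2, -0.5, -1.3]
opening: 25.6
gripper_force: 30.0
time_s: 14.13
ee_pos: [488.4, 25.7, 86.6]
tcp_rot: [[-0.947, 0.322, -0.005], [0.322, 0.947, -0.006], [0.003, -0.008, -1.0]]
contact_force: [0.6, 0.0, -1.2]
opening: 25.4
gripper_force: 30.0
```

```bash
python3 -m jog '[[[-0.5,1.6,-5],[0.3,-0.3,0]],[[0,0,-4],[0,0,0]],[[0,0,0],[0,0,0]]]'
python3 -m jog '[[[0,0,-1.5],[0,0,0]],[[0,0,-1.5],[0,0,0]],[[0,0,0],[0,0,0]]]'
```

```text
time_s: 14.38
ee_pos: [486.9, 27.7, 76.0]
tcp_rot: [[-0.947, 0.321, -0.002], [0.321, 0.947, -0.001], [0.002, -0.002, -1.0]]
contact_force: [-0.3, 0.1, -2.1]
opening: 25.6
gripper_force: 30.0
time_s: 14.63
ee_pos: [487.6, 27.8, 74.0]
tcp_rot: [[-0.947, 0.321, -0.001], [0.321, 0.947, -0.001], [0.0, -0.001, -1.0]]
contact_force: [-1.5, 1.1, 5.2]
opening: 25.7
gripper_force: 30.0
```

```bash
python3 -m jog '[[[0,0,0.3],[0,0,0]],[[0,0,0],[0,0,0]],[[0,0,0],[0,0,0]]]' 36
python3 -m jog '[[[0,0,10],[0,0,0]],[[0,0,20],[0,0,0]],[[0,0,30],[0,0,0]],[[0,0,35],[0,0,0]],[[0,0,0],[0,0,0]]]' 50
python3 - <<'E'
from h import *
import sg
from scipy.optimize import least_squares
st=sensors.state(); print(st['ee_pos'],st['contact_force'])
z=np.array([0,0,1.])
for c,f in (('wrist','w8'),('top','t8'),('scene','s8')):
    im=snap(c,f).astype(int); r,g,b=im[...,0],im[...,1],im[...,2]
    m=(b-r>40)&(b-g>25)
    e=sg.cen(f,np.array([487.7,27.8,87]),z); print(f,'expect',e)
    k,l,s,ce=cv2.connectedComponentsWithStats(m.astype(np.uint8))
    for i in range(1,k):
        if s[i,4]>15 and np.hypot(*(ce[i]-e))<40: print(s[i],ce[i].round(1))
im=cv2.imread('pics/w8.png');s=cv2.imread('pics/s8.png')
a=cv2.resize(im[80:380,130:470],None,fx=1.4,fy=1.4);b=cv2.resize(s[150:280,150:350],None,fx=1.6,fy=1.6)
c=np.zeros((420,800,3),np.uint8);c[:420,:476]=a;c[:208,480:800]=b;cv2.imwrite('pics/w8b.png',c)
E
```

```text
time_s: 14.88
ee_pos: [487.4, 27.8, 73.9]
tcp_rot: [[-0.947, 0.321, -0.001], [0.321, 0.947, -0.001], [0.001, -0.001, -1.0]]
contact_force: [-0.3, -0.5, -0.7]
opening: 35.8
gripper_force: 0.0
time_s: 15.3
ee_pos: [489.6, 27.8, 175.5]
tcp_rot: [[-0.947, 0.321, 0.008], [0.321, 0.947, -0.001], [-0.008, 0.001, -1.0]]
contact_force: [0.6, 0.7, -0.1]
opening: 50.1
gripper_force: 0.0
[489.56172498  27.76048445 175.54485713] [ 0.59541731  0.66667769 -0.11213306]
w8 expect [283.85157159 205.25929077]
[267 193  32  31 401] [282.1 206.3]
t8 expect [203.80713573 240.09580838]
s8 expect [186.81647887 186.47295775]
[182 180  11  12  73] [187.4 186.4]
```

View pics/w8b.png

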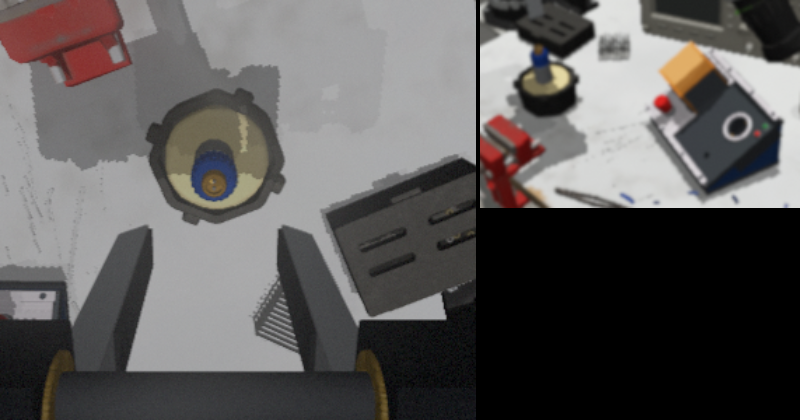

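Run:
```python
from h import *
for a,b,(y0,y1,x0,x1) in (('s0','s8',(228,276,296,346)),('t0','t8',(178,225,255,272))):
    A=np.load(f'pics/{a}.npz')['im'].mean(2).astype(np.float32);B=np.load(f'pics/{b}.npz')['im'].mean(2).astype(np.float32)
    print(cv2.phaseCorrelate(A[y0:y1,x0:x1],B[y0:y1,x0:x1],cv2.createHanningWindow((x1-x0,y1-y0),cv2.CV_32F)))
im=np.load('pics/s8.npz')['im'].astype(int);m=(im[...,0]>150)&(im[...,1]<70)&(im[...,2]<70);k,l,s,ce=cv2.connectedComponentsWithStats(m.astype(np.uint8))
print([(s[i].tolist(),ce[i].round(1)) for i in range(1,k) if s[i,4]>20])
n=np.array([-.4728,.1626,.866]);kt=np.array([559,-160.3,44])+n*16;print(proj('s8',kt+11*n),proj('s8',kt))
```

```text
((0.12658214008537882, -0.2962723129209266), 0.7045028696457545)
((-0.13940776979672442, -0.7593422427933412), 0.5411522233927691)
[([260, 211, 7, 6, 33], array([262.8, 213.1])), ([156, 223, 24, 18, 168], array([167.9, 231.3])), ([140, 233, 23, 17, 149], array([151.2, 241.5])), ([173, 270, 5, 7, 24], array([174.8, 273.4])), ([331, 363, 31, 15, 164], array([345.1, 371.1])), ([365, 370, 20, 16, 103], array([374.1, 380.5]))]
[261.59184662 213.12371778] [264.00640939 215.49364054]
```

```bash
python3 -m jog '[[[4.5,-34.4,0],[0,0,0]],[[4.5,-34.4,0],[-1.9,-5.7,0]],[[4.5,-34.4,-10],[-1.9,-5.7,0]],[[4.5,-34.4,-15],[-1.9,-5.7,0]],[[4.5,-34.4,-19],[-1.9,-5.7,0]]]' 45
python3 -m jog '[[[0,0,0],[-1.9,-5.7,0]],[[0,0,0],[0,0,0]],[[0,0,0],[0,0,0]]]'
```

```text
time_s: 15.87
ee_pos: [509.7, -145.9, 125.0]
tcp_rot: [[-0.863, 0.321, 0.39], [0.292, 0.947, -0.133], [-0.412, -0.001, -0.911]]
contact_force: [2.1, 0.3, -0.8]
opening: 44.6
gripper_force: 0.0
time_s: 16.12
ee_pos: [508.8, -144.0, 123.9]
tcp_rot: [[-0.822, 0.321, 0.47], [0.28, 0.947, -0.158], [-0.496, 0.001, -0.869]]
contact_force: [0.6, 0.2, 0.8]
opening: 44.8
gripper_force: 0.0
```

```bash
python3 -m jog '[[[14,-4,-17],[0,0,0]],[[14.1,-5,-26],[0,0,0]],[[14.1,-5,-26],[0,0,0]],[[0,0,0],[0,0,0]],[[0,0,0],[0,0,0]]]'
```

```text
time_s: 16.53
ee_pos: [552.2, -157.4, 54.9]
tcp_rot: [[-0.823, 0.32, 0.47], [0.278, 0.948, -0.157], [-0.496, 0.001, -0.869]]
contact_force: [0.4, 0.1, -0.4]
opening: 45.0
gripper_force: 0.0
```

```bash
python3 -m jog '[[[3.5,-1.5,-5],[0,0,0]],[[3.5,-1.5,-5],[0,0,0]],[[0,0,0],[0,0,0]],[[0,0,0],[0,0,0]]]' 35
python3 -m jog '[[[0,0,0],[0,0,0]],[[0,0,0],[0,0,0]],[[0,0,0],[0,0,0]],[[0,0,0],[0,0,0]]]' 15 6
```

```text
time_s: 16.87
ee_pos: [559.2, -161.2, 46.7]
tcp_rot: [[-0.82, 0.321, 0.474], [0.278, 0.947, -0.16], [-0.5, 0.001, -0.866]]
contact_force: [-0.1, 0.3, -0.0]
opening: 35.0
gripper_force: 0.0
time_s: 17.2
ee_pos: [559.0, -161.3, 46.2]
tcp_rot: [[-0.82, 0.321, 0.474], [0.279, 0.947, -0.16], [-0.5, 0.001, -0.866]]
contact_force: [-2.7, 0.6, 3.4]
opening: 20.7
gripper_force: 6.0
```

```bash
python3 -m jog '[[[0,0,0],[0,0,0]],[[0,0,0],[0,0,0]]]' 15 25
python3 -m jog '[[[-1,0.3,1.7],[0,0,0]],[[-1,0.3,1.7],[0,0,0]],[[-1,0.3,1.7],[0,0,0]],[[-1,0.4,1.8],[0,0,0]],[[0,0,0],[0,0,0]]]'
```

```text
time_s: 17.37
ee_pos: [559.1, -161.3, 46.3]
tcp_rot: [[-0.82, 0.321, 0.474], [0.278, 0.947, -0.16], [-0.5, 0.001, -0.866]]
contact_force: [-3.6, 1.0, 7.1]
opening: 20.6
gripper_force: 25.0
time_s: 17.78
ee_pos: [555.1, -160.0, 53.1]
tcp_rot: [[-0.82, 0.321, 0.474], [0.279, 0.947, -0.16], [-0.5, 0.001, -0.866]]
contact_force: [6.1, -1.3, -3.5]
opening: 20.8
gripper_force: 25.0
```

```bash
python3 -m jog '[[[-1.6,-4.7,0],[0,0,0]],[[-2.6,-7.6,0],[0,0,0]],[[-2.6,-7.6,0],[0,0,0]],[[-2.6,-7.6,0],[0,0,0]],[[-2.6,-7.6,0],[0,0,0]]]'
python3 -m jog '[[[-3.2,-9.4,0],[0,0,0]],[[-3.2,-9.4,0],[0,0,0]],[[-3.2,-9.4,0],[0,0,0]],[[-3.2,-9.4,0],[0,0,0]],[[-1.6,-4.7,0],[0,0,0]]]'
python3 -m jog '[[[-1.6,-4.7,0],[0,0,0]],[[-0.8,-2.4,0],[0,0,0]],[[0,0,0],[0,0,0]]]'
```

```text
time_s: 18.2
ee_pos: [543.0, -195.4, 52.8]
tcp_rot: [[-0.82, 0.321, 0.474], [0.278, 0.947, -0.159], [-0.5, 0.001, -0.866]]
contact_force: [7.2, -0.5, -4.1]
opening: 20.4
gripper_force: 25.0
time_s: 18.62
ee_pos: [528.3, -238.0, 52.6]
tcp_rot: [[-0.82, 0.321, 0.473], [0.279, 0.947, -0.159], [-0.5, 0.001, -0.866]]
contact_force: [6.0, 0.0, -4.7]
opening: 20.1
gripper_force: 25.0
time_s: 18.87
ee_pos: [525.9, -244.9, 52.6]
tcp_rot: [[-0.82, 0.321, 0.473], [0.279, 0.947, -0.16], [-0.499, 0.001, -0.866]]
contact_force: [4.4, -3.6, -3.5]
opening: 20.8
gripper_force: 25.0
```

```bash
python3 -m jog '[[[-0.8,-2.4,0],[0,0,0]],[[-0.6,-1.6,0],[0,0,0]],[[0,0,0],[0,0,0]]]'
python3 -m jog '[[[-0.4,-1.2,0],[0,0,0]],[[0,0,0],[0,0,0]],[[0,0,0],[0,0,0]]]'
```

```text
time_s: 19.12
ee_pos: [524.7, -248.5, 52.6]
tcp_rot: [[-0.82, 0.321, 0.473], [0.279, 0.947, -0.159], [-0.499, 0.001, -0.866]]
contact_force: [4.9, -3.0, -4.6]
opening: 20.2
gripper_force: 25.0
time_s: 19.37
ee_pos: [524.4, -249.1, 52.6]
tcp_rot: [[-0.82, 0.32, 0.473], [0.279, 0.947, -0.159], [-0.499, 0.002, -0.866]]
contact_force: [7.1, 2.3, -4.5]
opening: 20.3
gripper_force: 25.0
```

```bash
python3 -m jog '[[[1.3,-0.4,-2.3],[0,0,0]],[[1.3,-0.4,-2.3],[0,0,0]],[[1.2,-0.4,-2.3],[0,0,0]],[[0,0,0],[0,0,0]],[[0,0,0],[0,0,0]]]'
python3 -m jog '[[[0,0,0],[0,0,0]],[[0,0,0],[0,0,0]],[[0,0,0],[0,0,0]]]' 40
```

```text
time_s: 19.78
ee_pos: [528.2, -250.5, 45.9]
tcp_rot: [[-0.82, 0.32, 0.474], [0.278, 0.947, -0.159], [-0.499, 0.001, -0.866]]
contact_force: [0.2, 5.3, 3.6]
opening: 20.4
gripper_force: 25.0
time_s: 20.03
ee_pos: [528.1, -251.0, 45.8]
tcp_rot: [[-0.82, 0.321, 0.474], [0.279, 0.947, -0.16], [-0.5, 0.001, -0.866]]
contact_force: [0.2, -0.4, -0.4]
opening: 36.8
gripper_force: 0.0
```

```bash
python3 -m jog '[[[-7.6,2.6,13.9],[0,0,0]],[[-15.1,5.2,27.7],[0,0,0]],[[-15.1,5.2,27.7],[0,0,0]],[[-20,20,25],[0,0,0]],[[-20,35,10],[0,0,0]]]'
python3 -m jog '[[[-20,35,5],[0,0,0]],[[-20,35,0],[0,0,0]],[[0,0,0],[0,0,0]],[[0,0,0],[0,0,0]]]'
python3 - <<'E'
from h import *
snap('scene','s9');snap('top','t9');snap('wrist','w9')
for f in ('s0','s9','t0','t9','w1','w9'):
    im=np.load(f'pics/{f}.npz')['im'].astype(int);e=proj(f,[519,-250,66])
    m=(im[...,0]-im[...,1]>60)&(im[...,0]-im[...,2]>60)&(abs(im[...,1]-im[...,2])<35);k,l,s,ce=cv2.connectedComponentsWithStats(m.astype(np.uint8))
    print(f,e,[(s[i].tolist(),ce[i].round(2)) for i in range(1,k) if s[i,4]>10 and np.hypot(*(ce[i]-e))<25])
for c,e in (('s0','s9'),('t0','t9')):
    A=np.load(f'pics/{c}.npz')['im'];B=np.load(f'pics/{e}.npz')['im'];
    x0,y0,x1,y1=(235,175,350,278) if c=='s0' else (255,170,332,240)
    A=A[y0:y1,x0:x1].mean(2).astype(np.float32);B=B[y0:y1,x0:x1].mean(2).astype(np.float32);print(cv2.phaseCorrelate(A,B,cv2.createHanningWindow(A.shape[::-1],cv2.CV_32F)))
n=np.array([-.4728,.1626,.866]);k=np.array([519,-250,66.]);print('1cm draw px',proj('s0',k+10*n)-proj('s0',k),proj('t0',k+10*n)-proj('t0',k))
# sensor still upright
im=np.load('pics/s9.npz')['im'].astype(int);m=((im[...,2]-im[...,0]>40)&(im[...,2]-im[...,1]>25)).astype(np.uint8);k,l,s,ce=cv2.connectedComponentsWithStats(m);print([(s[i].tolist(),ce[i]) for i in range(1,k) if np.hypot(*(ce[i]-[187,186]))<20])
E
```

```text
time_s: 20.45
ee_pos: [450.4, -184.4, 153.2]
tcp_rot: [[-0.818, 0.324, 0.476], [0.28, 0.946, -0.163], [-0.503, -0.0, -0.864]]
contact_force: [0.8, 0.0, 0.8]
opening: 40.1
gripper_force: 0.0
time_s: 20.78
ee_pos: [410.3, -111.8, 155.9]
tcp_rot: [[-0.82, 0.319, 0.476], [0.276, 0.948, -0.159], [-0.502, 0.001, -0.865]]
contact_force: [0.7, -0.6, 0.2]
opening: 40.2
gripper_force: 0.0
s0 [285.51686174 240.26850932] [([279, 235, 11, 11, 93], array([284.44, 240.06]))]
s9 [285.51686174 240.26850932] [([279, 235, 11, 11, 94], array([284.31, 240.04]))]
t0 [305.97755323 226.33117186] [([302, 224, 7, 8, 44], array([304.66, 227.34]))]
t9 [305.97755323 226.33117186] [([301, 224, 8, 8, 46], array([304.5, 227.5]))]
w1 [254.16296269 181.9292737 ] [([245, 170, 21, 20, 312], array([254.86, 179.72]))]
w9 [193.98573805 266.62367716] [([184, 258, 21, 17, 260], array([193.66, 266.06]))]
((-0.18618054589310162, -0.06488533150457698), 0.9181695478933829)
((-0.05379655040088949, 0.05575060544717303), 0.9974405149618785)
1cm draw px [-2.18369624 -2.1100478 ] [-0.34417558  1.53882045]
[([188, 180, 5, 9, 30], array([190.23333333, 183.33333333]))]
```

```bash
python3 -m jog '[[[0,-30,20],[0,0,0]],[[0,-30,20],[0,0,0]],[[0,-30,20],[0,0,0]],[[0,0,0],[0,0,0]]]'
python3 - <<'E'
from h import *
for f,c in (('s10','scene'),('t10','top')):
    im=snap(c,f).astype(int);e=proj(f,[487.6,27.8,90]);m=((im[...,2]-im[...,0]>30)&(im[...,2]-im[...,1]>15)).astype(np.uint8);k,l,s,ce=cv2.connectedComponentsWithStats(m);print(f,e,[(s[i].tolist(),ce[i]) for i in range(1,k) if np.hypot(*(ce[i]-e))<20])
E
```

```text
time_s: 21.27
ee_pos: [411.3, -208.4, 218.7]
tcp_rot: [[-0.817, 0.325, 0.476], [0.281, 0.946, -0.164], [-0.504, -0.001, -0.864]]
contact_force: [0.1, -0.3, 0.1]
opening: 40.1
gripper_force: 0.0
s10 [186.28526175 184.14204848] []
t10 [203.26500382 240.02926163] [([198, 236, 11, 10, 56], array([203.46428571, 240.625     ]))]
```

```bash
python3 -c "
from rig import hand_in; print(hand_in())"
```

```text
the job is handed in; nothing more can be done
None
```

The sensor stands upright near the middle of the foam in the black pot. The guard is shut with its plunger home, the stand has not visibly moved, and I handed the job in at about 21 s of the 67 s allowed.

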